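Clear the bench after the knife-making class

ROBOT

A 6-joint arm with a two-finger parallel gripper is mounted at the origin on the work surface. World frame = base frame: x ahead of the robot, y to its left, z up, the work surface at z = 0. Lengths are in m, angles in rad, forces in N, time in s.
With the tool pointing down it reaches from about 0.375 to 0.9 m from the base axis. Payload 3.1 kg.
Tool frame: the origin (TCP) lies midway between the tips of the shut fingers; the grasp point (between the pads) lies 19 mm behind it (ctrl.hold_point_z is the distance from the TCP to the grasp point, in m); z points along the fingers, y is the line along which they close (so a half turn about z gives the same grasp; the last joint's range is limited). The gripper opens to 85 mm and grips with 20 to 120 N. Pads are 22 mm wide; open, the fingers measure 114 mm over their backs; the gripper's body (76 mm by 85 mm) begins 54 mm behind the grasp point. The pads swing forward as they close: fully open they stand 13 mm farther back than shut.
Start: joints at [1.121, 0.527, 1.433, -0, 1.181, -0.178], TCP at [0.167, 0.602, 0.231] pointing down, gripper open.
Joint ranges: [-3.08, 3.08], [-0.75, 2.2], [0.22, 2.44], [-1.43, 4.57], [0, 2.65], [-2.85, 2.85]. Speed limits (rad/s): [2.79, 2.79, 3.14, 3.14, 3.14, 3.14].

INTERFACE

Orientations are given as a unit quaternion [x, y, z, w].
In Python, from rig import ctrl gives the robot as it stands.
- The arm moves only by the tool jog_arm, never from a script. Its argument "moves" is a list of rows, each a list of 7 numbers: the finger opening in mm, from 0 to 85.4, then the shift along the tool's x, y, z in mm, then the turn, a rotation vector about the tool's x, y, z in rad. In form: [[jaw, tx, ty, tz, wx, wy, wz], ...]. A call has 1 to 12 rows; each row is the pose to reach, as a shift and turn from the pose commanded when the call began, along the tool's axes at that moment; what a row does not reach only later rows make up. A row lasts 1/8 s, in which the tool goes at most 62.5 mm and 10.7 degrees, less where a joint would pass 70% of its speed; a pose out of reach is approached as far as the arm can. A call with a gripper value outside its range is refused whole. The fingers move at their own pace and stop on an object; "newtons" is the grip in N (left out, the last holds). Time passes only in rows, so rows that repeat a pose let the fingers close. It gives the time, the measured TCP pose, the force, the opening and the grip force at its end, in the units of the state.
- ctrl.get_state(): the state, without advancing time (a new reading comes with each control period).
- ctrl.get_image(name): name is "side" or "top" or "wrist"; returns a dict with "color" (384x512x3 uint8, red, green, blue), "intrinsics" (3x3 intrinsics, pixels), "world_to_cam" (4x4, takes a point from world to camera coordinates). Camera axes: x right, y down, z forward; pixel columns grow to the right and rows downward; lengths in m; the calibration is good to about 2 mm. A picture is of the moment at which its call begins. There is no depth.
- ctrl.job_done(): hands the job in; it is judged then, once.
The state is a dict: "clock": time; "joint_positions": joint angles; "qd": joint speeds; "effort": joint torques, N m; "tool_pos": TCP position; "tool_rot": TCP orientation; "wrist_force": force on the tool from outside, world axes, zero at the start; "wrist_torque": the same for the moment, N m; "finger_gap": finger opening in m; "finger_force": force on a finger pad.
Only numpy, scipy, OpenCV 4.12 (cv2) and the standard library are available. Lean on these libraries where they do the work, as an engineer would, in place of code of your own. Each camera call takes 0.05 s, during which the arm holds its last target. There are 200 camera calls.

TASK

Put every knife handle lying about away in the divided tote, each in the compartment made for its length, lying flat along the compartment with the brass end towards the tote's tall back board. Put the loose plank away flat and square on the pile of planks: nobody knows how high the pile is, so lower it until it is felt to touch and let go only then. Leave everything else on the bench where it is.

Things in the scene. Friction and masses are not known exactly. Their poses are not given: they have to be found in the camera images.
- bay_long (a point): Compartment for long handles in the fixed plywood tote: centre of its flat floor. Its x axis points to the tote's tall back board (36 mm high over the bench), y across the tote, z up. Inside it is 132 mm along x and 106 mm along y; floor 6 mm above the bench; dividers and other walls stand only 11 mm above the floor and are 6 to 8 mm thick. The compartments lie side by side along y: long at +y, middle, short at -y
- bay_mid (a point): Compartment for middle-length handles, same tote and axes: centre of its floor. Inside 110 mm along x, 106 mm along y; behind it a 22 mm filler block, level with the dividers, and then the back board
- bay_short (a point): Compartment for short handles, same tote and axes: centre of its floor. Inside 88 mm along x, 106 mm along y; behind it a 44 mm filler block, level with the dividers, and then the back board
- long_a_centre (a point): Centre (half-way up) of a long knife handle, a dark wooden bar 110 mm long (x), 30 mm wide (y), 26 mm high (z), lying flat; the +x end is a 14 mm brass bolster with a black line behind it. May be absent.
- long_a_brass (a point): Middle of the brass end face of that handle, 55 mm from its centre along x
- long_b_centre (a point): Centre (half-way up) of a long knife handle, a dark wooden bar 110 mm long (x), 30 mm wide (y), 26 mm high (z), lying flat; the +x end is a 14 mm brass bolster with a black line behind it. May be absent.
- long_b_brass (a point): Middle of the brass end face of that handle, 55 mm from its centre along x
- mid_a_centre (a point): Centre (half-way up) of a middle-length knife handle, a dark wooden bar 88 mm long (x), 26 mm wide (y), 24 mm high (z), lying flat; the +x end is a 14 mm brass bolster with a black line behind it. May be absent.
- mid_a_brass (a point): Middle of the brass end face of that handle, 44 mm from its centre along x
- mid_b_centre (a point): Centre (half-way up) of a middle-length knife handle, a dark wooden bar 88 mm long (x), 26 mm wide (y), 24 mm high (z), lying flat; the +x end is a 14 mm brass bolster with a black line behind it. May be absent. It starts lying on the loose plank.
- mid_b_brass (a point): Middle of the brass end face of that handle, 44 mm from its centre along x
- short_a_centre (a point): Centre (half-way up) of a short knife handle, a dark wooden bar 66 mm long (x), 22 mm wide (y), 22 mm high (z), lying flat; the +x end is a 14 mm brass bolster with a black line behind it. May be absent.
- short_a_brass (a point): Middle of the brass end face of that handle, 33 mm from its centre along x
- short_b_centre (a point): Centre (half-way up) of a short knife handle, a dark wooden bar 66 mm long (x), 22 mm wide (y), 22 mm high (z), lying flat; the +x end is a 14 mm brass bolster with a black line behind it. May be absent.
- short_b_brass (a point): Middle of the brass end face of that handle, 33 mm from its centre along x
- plank_centre (a point): Centre (half-way up) of the loose pale plank lying on the bench, 56 mm (x) by 200 mm (y) by 16 mm thick (z); about 0.15 kg. A knife handle may be lying on it at the start
- pile: The fixed pile of planks. Origin at bench level under the middle of the pile; x along its 200 mm length, y across its 56 mm width, z up. Its top is flat and level and lies somewhere between 40 and 77 mm above the bench: the height changes from start to start and is not given. The loose plank's y axis goes along the pile's x axis, either way round
- spool: Bystander: yellow plastic spool standing, 42 mm across, 34 mm high; origin at centre of underside
- sander: Bystander: cork sanding block 60 x 100 x 35 mm high; origin at centre of underside
- knife: Bystander: craft knife in its black sheath, about 220 mm long, 22 mm high; origin on its underside near the middle

How it is judged:
By the outcome, as a careful person would: the job done as asked, in the order asked, and still so for the second after the job is handed in, with the robot touching nothing.
Of long_a, long_b, mid_a, mid_b, short_a, short_b only 4 to 6 are there at a start; the rules pass over those that are not, and their reading is None.
At some moment in a run one of long_a, long_b, mid_a, short_a, short_b may be knocked a few centimetres aside while the robot is not near it.
Once in a run the grip may slacken for a moment while it holds something.
It also fails if it takes over 210 s, if anything falls off the work surface, if the arm or the gripper's body presses on something with over 40 N, if the wrist force passes 120 N, or if a joint passes its speed limit or range.

## Working session

There is one attempt and no reset: what is moved stays moved. The work goes in short steps, Python scripts to look and compute and a tool call to move; the robot and the scene stay as the last step left them, time stands still between calls to the robot, and variables do not carry over. Pictures are saved under pics/ and viewed, at most 14 in all, crops included, and the job is handed in when it is done.

Besides the shell and the picture viewer there is one more tool, called after "Request:" as name(argument=value, ...) on one line, values as JSON. jog_arm: Moves the arm, as the interface text tells. Its arguments: {"type":"object","properties":{"moves":{"type":"array"},"newtons":{"type":"number"}},"required":["moves"]}

```bash
ls; mkdir -p pics
cat > h.py <<'E'
import numpy as np, cv2
from scipy.spatial.transform import Rotation as R
from rig import ctrl
def snap(name,fn,crop=None,scale=1):
    im=ctrl.get_image(name); c=im["color"][:,:,::-1]
    np.savez('pics/'+fn+'.npz',K=im["intrinsics"],T=im["world_to_cam"],c=c)
    if crop: u0,v0,u1,v1=crop; c=c[v0:v1,u0:u1]
    c=cv2.resize(c,None,fx=scale,fy=scale,interpolation=cv2.INTER_CUBIC)
    cv2.imwrite('pics/'+fn+'.png',c); return im
def px2w(fn,u,v,z):
    d=np.load('pics/'+fn+'.npz'); K,T=d['K'],d['T']
    r=T[:3,:3].T@np.linalg.solve(K,[u,v,1.]); o=-T[:3,:3].T@T[:3,3]
    return o+r*(z-o[2])/r[2]
def w2px(fn,p):
    d=np.load('pics/'+fn+'.npz'); q=d['K']@(d['T'][:3,:3]@np.array(p)+d['T'][:3,3]); return q[:2]/q[2]
E
python3 - <<'E'
from h import *
print(ctrl.get_state())
snap('top','top0',scale=1.56); snap('side','side0',scale=1.56)
for f in('top0','side0'):
    d=np.load(f'pics/{f}.npz'); print(d['K'],d['T'])
E
```

```text
pics
{'clock': 0.0, 'joint_positions': array([ 1.12149555e+00,  5.28436148e-01,  1.43389132e+00, -1.43204436e-05,
        1.18140978e+00, -1.78466122e-01]), 'qd': array([-0.00037523, -0.00085783,  0.00081206,  0.00034992,  0.00144156,
        0.00115478]), 'effort': array([ 6.14143737e-04, -4.42354703e+01, -1.78024542e+01, -2.88341207e-04,
        8.33852071e-03, -2.08872211e-05]), 'tool_pos': array([0.16685046, 0.60157781, 0.23035556]), 'tool_rot': array([ 1.35001051e-01,  9.90844875e-01, -1.02195043e-03, -3.24778794e-04]), 'wrist_force': array([ 0.5679012 , -0.32475029, -0.52895148]), 'wrist_torque': array([-0.00713665,  0.05664481, -0.02125202]), 'finger_force': 0.0, 'finger_gap': 0.08560970186404092}
[[353.53972425   0.         255.30991292]
 [  0.         353.53972425 191.40476503]
 [  0.           0.           1.        ]] [[-9.94255890e-04 -9.99752772e-01  2.22127392e-02 -2.69930519e-02]
 [-9.86380658e-01 -2.67298294e-03 -1.64456840e-01  5.62491609e-01]
 [ 1.64475555e-01 -2.20737285e-02 -9.86134140e-01  8.33604036e-01]
 [ 0.00000000e+00  0.00000000e+00  0.00000000e+00  1.00000000e+00]]
[[396.48678077   0.         252.64116655]
 [  0.         396.48678077 195.48694988]
 [  0.           0.           1.        ]] [[-0.96192238 -0.27232268  0.02335994  0.56635254]
 [-0.19252479  0.61442017 -0.76512879  0.1642319 ]
 [ 0.1940091  -0.74049188 -0.64345338  0.8606198 ]
 [ 0.          0.          0.          1.        ]]
```

View pics/top0.png

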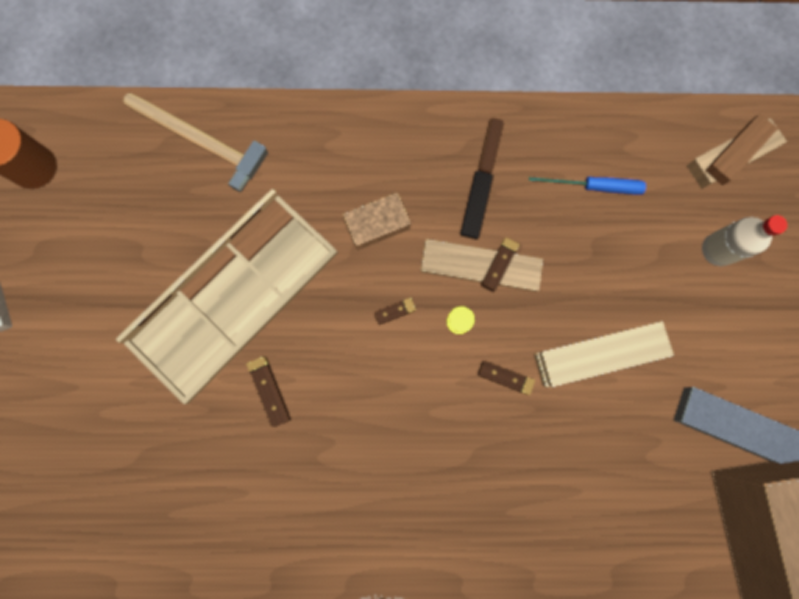

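View pics/side0.png

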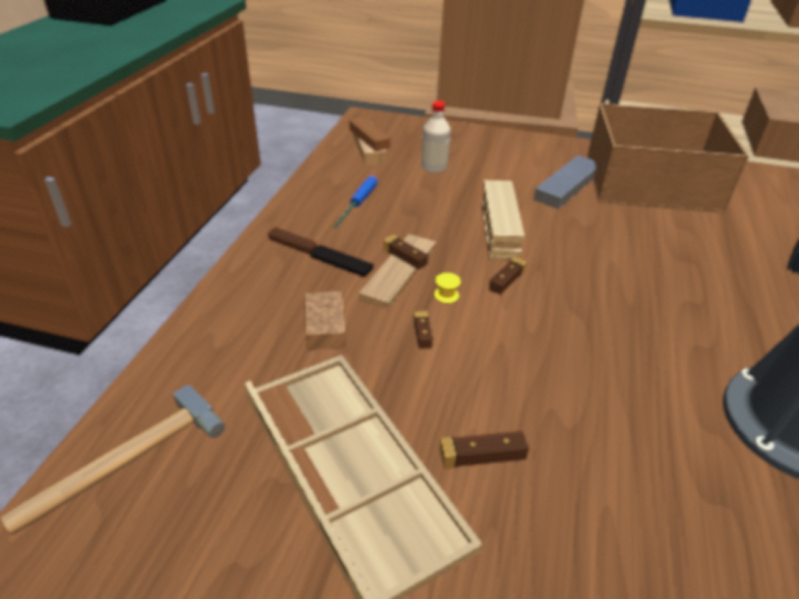

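The scene holds one long handle (brass at 258,364 in the 799x599 top view, tail at 281,420) and one short (409,305 to 377,317). There are two mids: one near the pile (528,384 to 480,369) and one on the plank (512,243 to 490,286). The tote is at left with its back board running (274,191) to (119,339). I'll enlarge these for closer readings.

Run:
```python
import numpy as np,cv2
c=np.load('pics/top0.npz')['c']
cv2.imwrite('pics/cA.png',cv2.resize(c[115:275,70:220],None,fx=3.75,fy=3.75,interpolation=cv2.INTER_CUBIC))
cv2.imwrite('pics/cB.png',cv2.resize(c[145:255,236:436],None,fx=4,fy=4,interpolation=cv2.INTER_CUBIC))
```

```text
(no output)
```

View pics/cA.png

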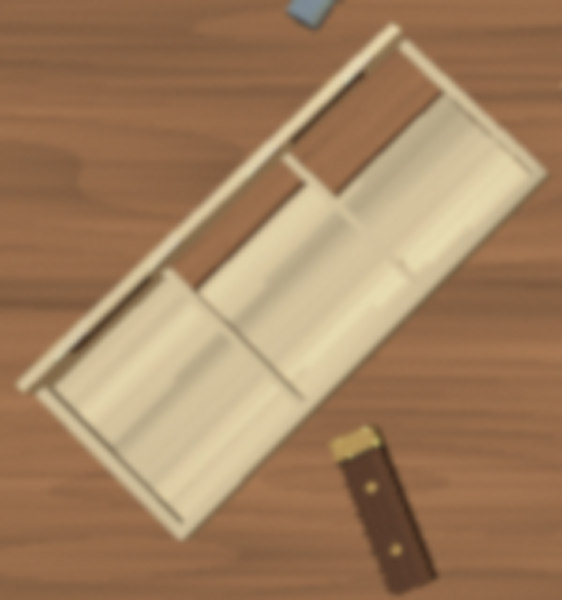

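View pics/cB.png

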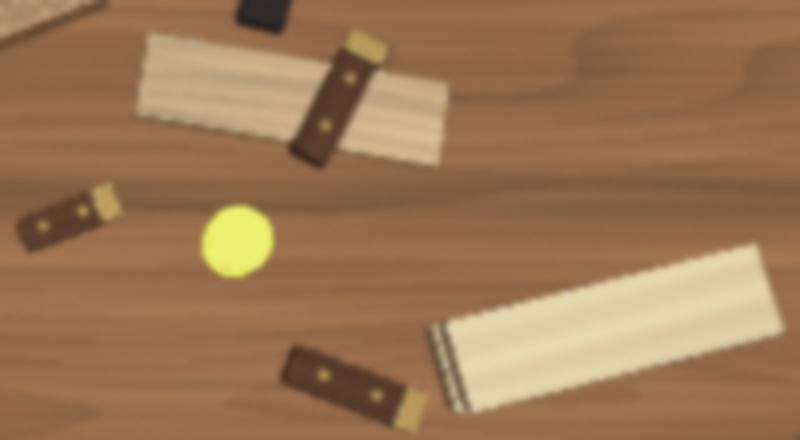

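Crop A gives the tote's outer front corners at (180,538) and (546,172) and its outer back corners at (18,386) and (397,26). The long handle's rivets are at (371,487) and (396,549).

In crop B:

| Item | Pixels |
|---|---|
| short, brass to tail | (117,197) to (18,235) |
| mid_a, brass to tail | (420,411) to (287,361) |
| mid_b, brass to tail | (368,40) to (307,160) |
| plank corners | (148,35), (449,84), (438,165), (137,115) |
| pile top corners | (447,322), (755,243), (783,331), (472,410) |

```bash
cat >> h.py <<'E'
def go(x,y,z,psi):
    "psi: world angle (deg) of tool y; tool kept pointing down"
    s=ctrl.get_state(); Rt=R.from_quat(s['tool_rot']); p=np.radians(psi)
    yv=np.array([np.cos(p),np.sin(p),0]); zv=np.array([0,0,-1.]); Rg=R.from_matrix(np.column_stack([np.cross(yv,zv),yv,zv]))
    d=Rt.inv().apply(np.array([x,y,z])-s['tool_pos'])*1000; w=(Rt.inv()*Rg).as_rotvec()
    print('shift',d.round(1),'turn',w.round(3),'j6~',round(np.arctan2(y,x)-p,2),'rows',int(max(np.ceil(np.linalg.norm(d)/62.5),np.ceil(np.linalg.norm(w)/.187)))+1)
def st():
    s=ctrl.get_state(); Rm=R.from_quat(s['tool_rot']).as_matrix()
    print(round(s['clock'],2),s['tool_pos'].round(4),'psi',np.degrees(np.arctan2(Rm[1,1],Rm[0,1])).round(1),'gap',round(s['finger_gap']*1000,1),'F',s['wrist_force'].round(1),round(float(s['finger_force']),1),'j6',s['joint_positions'][5].round(2))
E
python3 - <<'E'
from h import *
f='top0'
A=lambda u,v,z:px2w(f,70+u/3.75,115+v/3.75,z)
B=lambda u,v,z:px2w(f,236+u/4,145+v/4,z)
def h(n,b,t):
    d=b-t; print(n,'c',((b+t)/2).round(4),'ang',np.degrees(np.arctan2(d[1],d[0])).round(1),'len',np.linalg.norm(d).round(4))
h('long',A(352,441,.026),A(411,584,.026))
h('short',B(117,197,.022),B(18,235,.022))
h('midA',B(420,411,.024),B(287,361,.024))
h('midB',B(368,40,.04),B(307,160,.04))
P=[B(*q,.016) for q in((148,35),(449,84),(438,165),(137,115))]
print('plank',np.mean(P,0),[np.linalg.norm(P[i]-P[i-1]).round(4) for i in range(4)]); h('plank y',(P[0]+P[3])/2,(P[1]+P[2])/2)
for z in(.04,.05,.06,.07):
    P=[B(*q,z) for q in((447,322),(755,243),(783,331),(472,410))]
    print('pile',z,np.mean(P,0),[np.linalg.norm(P[i]-P[i-1]).round(4) for i in range(4)]); h('pile',(P[0]+P[3])/2,(P[1]+P[2])/2)
fl,fr,bl,br=A(180,538,.017),A(546,172,.017),A(18,386,.036),A(397,26,.036)
h('front',fl,fr);h('back',bl,br)
print(fl,fr,bl,br); 
yv=(fl-fr)/np.linalg.norm(fl-fr); yv[2]=0; xv=np.array([yv[1],-yv[0],0]); m=(fl+fr)/2
print('xv ang',np.degrees(np.arctan2(xv[1],xv[0])), 'depth',(bl-fl)@xv,(br-fr)@xv)
for n,a,b in(('long',73,112.5),('mid',62,0),('short',51,-112.5)): print(n,m+xv*a/1e3+yv*b/1e3)
E
```

```text
long c [0.4151 0.1796 0.026 ] ang 24.4 len 0.1019
short c [ 0.547  -0.0209  0.022 ] ang -68.7 len 0.0678
midA c [ 0.4395 -0.2001  0.024 ] ang -110.6 len 0.0884
midB c [ 0.6197 -0.1926  0.04  ] ang -27.9 len 0.0887
plank [ 0.62508849 -0.16829625  0.016     ] [np.float64(0.0543), np.float64(0.2002), np.float64(0.0549), np.float64(0.1983)]
plank y c [ 0.6251 -0.1683  0.016 ] ang 80.7 len 0.1993
pile 0.04 [ 0.47596183 -0.36163852  0.04      ] [np.float64(0.0556), np.float64(0.2036), np.float64(0.0568), np.float64(0.2034)]
pile c [ 0.476  -0.3616  0.04  ] ang 104.0 len 0.2035
pile 0.05 [ 0.47529605 -0.35758714  0.05      ] [np.float64(0.0549), np.float64(0.2013), np.float64(0.0562), np.float64(0.2011)]
pile c [ 0.4753 -0.3576  0.05  ] ang 104.0 len 0.2012
pile 0.06 [ 0.47463028 -0.35353576  0.06      ] [np.float64(0.0543), np.float64(0.199), np.float64(0.0555), np.float64(0.1988)]
pile c [ 0.4746 -0.3535  0.06  ] ang 104.0 len 0.1989
pile 0.07 [ 0.47396451 -0.34948439  0.07      ] [np.float64(0.0537), np.float64(0.1966), np.float64(0.0549), np.float64(0.1965)]
pile c [ 0.474  -0.3495  0.07  ] ang 104.0 len 0.1966
front c [0.5231 0.1947 0.017 ] ang 136.5 len 0.3441
back c [0.6217 0.2985 0.036 ] ang 136.3 len 0.3454
[0.39822534 0.31306988 0.017     ] [0.64793322 0.07628823 0.017     ] [0.49689382 0.41792833 0.036     ] [0.74643513 0.17914791 0.036     ]
xv ang 46.52201429432476 depth 0.14398075544647876 0.14241575733624906
long [0.49167445 0.32505922 0.017     ]
mid [0.56573998 0.23966866 0.017     ]
short [0.63980551 0.1542781  0.017     ]
```

Run:
```python
from h import *
st(); go(.415,.18,.16,114.4)
```

```text
0.1 [0.1669 0.6016 0.2304] psi 74.5 gap 85.6 F [-0.1 -0.1 -0. ] 0.0 j6 -0.18
shift [-351.9 -339.8   71. ] turn [-0.002 -0.001 -0.697] j6~ -1.59 rows 9
```

Request:
jog_arm(moves=[[85,-352,-340,71,0,0,-0.697],[85,-352,-340,71,0,0,-0.697],[85,-352,-340,71,0,0,-0.697],[85,-352,-340,71,0,0,-0.697],[85,-352,-340,71,0,0,-0.697],[85,-352,-340,71,0,0,-0.697],[85,-352,-340,71,0,0,-0.697],[85,-352,-340,71,0,0,-0.697],[85,-352,-340,71,0,0,-0.697],[85,-352,-340,71,0,0,-0.697]])

```text
clock: 1.35
tool_pos: [0.415, 0.1802, 0.1601]
tool_rot: [-0.211, 0.978, 0.0, -0.001]
wrist_force: [-0.6, -1.3, -0.6]
finger_gap: 0.0851
finger_force: 0.0
```

Run:
```python
from h import *
st(); snap('wrist','w1'); d=np.load('pics/w1.npz'); print(d['K'],d['T'], -d['T'][:3,:3].T@d['T'][:3,3])
```

```text
1.35 [0.415  0.1802 0.1601] psi 114.3 gap 85.1 F [-0.6 -1.3 -0.6] 0.0 j6 -1.83
[[279.19547942   0.         257.18254988]
 [  0.         279.19547942 192.89063914]
 [  0.           0.           1.        ]] [[-4.11861633e-01  9.11246207e-01  5.88176040e-04  7.66238489e-03]
 [ 8.64805402e-01  3.90667900e-01  3.15420684e-01 -4.46956075e-01]
 [ 2.87196120e-01  1.30418336e-01 -9.48951762e-01  1.69758419e-01]
 [ 0.00000000e+00  0.00000000e+00  0.00000000e+00  1.00000000e+00]] [0.34093191 0.14548946 0.30206724]
```

View pics/w1.png

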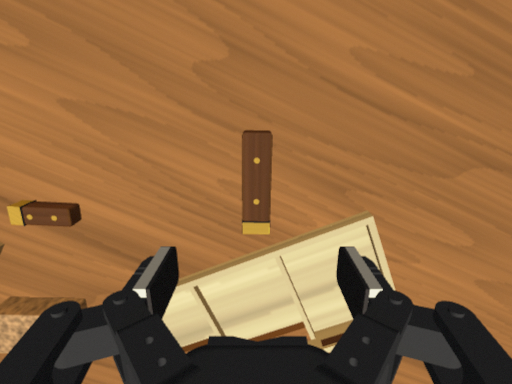

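The wrist view shows the long handle with brass end at (257,234) and tail at (257,132). It also shows the short handle, brass left (8,213). I'll write an automatic measuring helper on a rectified plane.

```bash
cat >> h.py <<'E'
def rect(fn,x,y,ang,z,half=.09):
    "1 mm-per-px... (0.5 mm) view of plane z, cols = along handle axis, rows = across (left of axis up)"
    d=np.load('pics/'+fn+'.npz'); n=int(half*4000); s=.0005; c,sn=np.cos(ang),np.sin(ang)
    M=np.array([[c*s,sn*s,x-c*s*n/2-sn*s*n/2],[sn*s,-c*s,y-sn*s*n/2+c*s*n/2],[0,0,z],[0,0,1]])
    H=d['K']@d['T'][:3]@M
    return cv2.warpPerspective(d['c'],H,(n,n),flags=cv2.INTER_LINEAR|cv2.WARP_INVERSE_MAP),M
def find(fn,x,y,angd,z,half=.09,save=None):
    im,M=rect(fn,x,y,np.radians(angd),z,half); hsv=cv2.cvtColor(im,cv2.COLOR_BGR2HSV)
    h,s,v=[hsv[...,i].astype(int) for i in range(3)]
    dark=((v<112)&(s>70)&(h<20)).astype(np.uint8); brass=((h>18)&(h<32)&(s>120)&(v>120)).astype(np.uint8)
    m=cv2.morphologyEx(dark|brass,cv2.MORPH_CLOSE,np.ones((9,9))); m=cv2.morphologyEx(m,cv2.MORPH_OPEN,np.ones((9,9)))
    if save: cv2.imwrite('pics/'+save+'.png',np.hstack([im,cv2.cvtColor(m*255,cv2.COLOR_GRAY2BGR)]))
    k,lab,stt,cen=cv2.connectedComponentsWithStats(m)
    for i in range(1,k):
        if stt[i,4]<2500: continue
        mm=(lab==i).astype(np.uint8); cs,_=cv2.findContours(mm,cv2.RETR_EXTERNAL,cv2.CHAIN_APPROX_NONE)
        r=cv2.minAreaRect(max(cs,key=cv2.contourArea)); bp=cv2.boxPoints(r)
        e=[bp[1]-bp[0],bp[2]-bp[1]]; L=max(e,key=np.linalg.norm); W=min(e,key=np.linalg.norm)
        W2=M[:3,:2]@L; b=np.argwhere(mm&brass); ctr=np.array(r[0])
        if len(b) and (b.mean(0)[::-1]-ctr)@L<0: W2=-W2
        print('obj',(M@[*ctr,1])[:2].round(4),'ang',np.degrees(np.arctan2(W2[1],W2[0])).round(1),'LxW',(np.linalg.norm(L)*.5).round(1),(np.linalg.norm(W)*.5).round(1),'brass',len(b))
E
python3 - <<'E'
from h import *
find('w1',.415,.18,24.4,.026)
print(px2w('w1',257,234,.026),px2w('w1',257,132,.026))
for p in ((.415,.18,.06),): print(w2px('w1',p))
E
```

```text
obj [0.4174 0.1789] ang 24.1 LxW 111.5 29.6 brass 1880
[0.46781491 0.20279627 0.026     ] [0.36774736 0.15759297 0.026     ]
[258.05616194 194.18412749]
```

Run:
```python
from h import *
go(.417,.1793,.002,114.1)
```

```text
shift [ -1.7  -2.6 158.2] turn [ 0.001 -0.001  0.006] j6~ -1.59 rows 4
```

Request:
jog_arm(moves=[[85,-2,-3,60,0,0,0],[85,-2,-3,120,0,0,0],[85,-2,-3,158,0,0,0],[85,-2,-3,158,0,0,0],[20,-2,-3,158,0,0,0],[20,-2,-3,158,0,0,0],[20,-2,-3,158,0,0,0],[20,-2,-3,158,0,0,0],[20,-2,-3,158,0,0,0],[20,-2,-3,158,0,0,0]], newtons=70)

```text
clock: 2.65
tool_pos: [0.4193, 0.1788, 0.004]
tool_rot: [-0.211, 0.977, -0.0, 0.002]
wrist_force: [-1.2, 1.6, 8.6]
finger_gap: 0.0285
finger_force: 70.8
```

Run:
```python
from h import *
st(); go(.417,.1793,.092,114.1); go(.4935,.3265,.092,136.5)
```

```text
2.65 [0.4193 0.1788 0.004 ] psi 114.4 gap 28.5 F [-1.2  1.6  8.6] 70.8 j6 -1.84
shift [  1.6   1.4 -88. ] turn [-0.001  0.003  0.005] j6~ -1.59 rows 3
shift [-128.9  103.8  -87.7] turn [-0.001  0.003 -0.385] j6~ -1.8 rows 4
```

Request:
jog_arm(moves=[[20,0,0,-45,0,0,0],[20,0,0,-90,0,0,0],[20,-35,25,-90,0,0,-0.1],[20,-70,52,-90,0,0,-0.2],[20,-100,78,-90,0,0,-0.3],[20,-129,103,-90,0,0,-0.385],[20,-129,103,-90,0,0,-0.385],[20,-129,103,-90,0,0,-0.385]])

```text
clock: 3.65
tool_pos: [0.4922, 0.325, 0.0924]
tool_rot: [-0.394, 0.919, -0.0, -0.001]
wrist_force: [0.2, 0.5, -0.3]
finger_gap: 0.0287
finger_force: 69.5
```

Run:
```python
from h import *
st(); go(.4932,.3265,.011,136.5); snap('wrist','w2',scale=1)
```

```text
3.65 [0.4922 0.325  0.0924] psi 136.5 gap 28.7 F [ 0.2  0.5 -0.3] 69.5 j6 -1.99
shift [-1.9  0.3 81.4] turn [ 0.    -0.002 -0.001] j6~ -1.8 rows 3
```

View pics/w2.png

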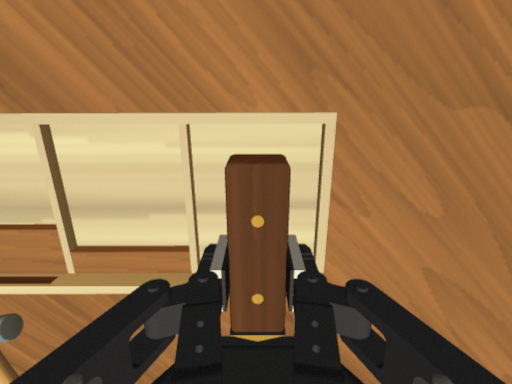

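The handle is held square over the long bay. The front wall is at v=113 to 124, the end wall at u=322 to 334 and the divider at u=186. I'll check the bay centre from this.

Run:
```python
from h import *
a=np.radians(46.5); xv=np.array([np.cos(a),np.sin(a),0]); yv=np.array([-xv[1],xv[0],0])
c=np.array([.4932,.3265,0])
for n,u,v,z in(('front in',258,125,.017),('front out',258,113,.017),('end in',322,140,.017),('end out',335,118,.017),('div',190,140,.017),('div l',183,140,.017),('front R corner',336,113,.017),('tail top',258,155,.113),('tail bot edge',258,163,.113)):
    p=px2w('w2',u,v,z)-c; print(n,(p@xv*1e3).round(1),(p@yv*1e3).round(1))
```

```text
front in -66.0 -0.4
front out -74.7 -0.4
end in -54.6 49.0
end out -71.1 57.6
div -54.7 -52.9
div l -54.7 -58.3
front R corner -74.7 58.0
tail top -61.0 -0.7
tail bot edge -57.4 -0.7
```

Request:
jog_arm(moves=[[20,-2,0,40,0,0,0],[20,-2,0,70,0,0,0],[20,-2,0,82,0,0,0],[20,-2,0,82,0,0,0],[20,-2,0,82,0,0,0],[50,-2,0,82,0,0,0],[50,-2,0,82,0,0,0],[50,-2,0,82,0,0,0],[50,-2,0,30,0,0,0],[50,-2,0,-30,0,0,0],[50,-2,0,-30,0,0,0]])

```text
clock: 5.08
tool_pos: [0.4981, 0.3287, 0.1273]
tool_rot: [-0.395, 0.919, -0.0, 0.006]
wrist_force: [0.4, -0.2, -0.1]
finger_gap: 0.0496
finger_force: 0.0
```

Run:
```python
from h import *
st(); go(.547,-.021,.16,21.3); snap('wrist','w3'); snap('top','top1'); find('top1',.4932,.3265,46.5,.032); 
for n,x,y,a,z in(('short',.547,-.021,-68.7,.022),('midA',.4395,-.2,-110.6,.024),('midB',.62,-.1926,-27.9,.04)): print(n); find('top0',x,y,a,z); find('top1',x,y,a,z)
```

```text
5.08 [0.4981 0.3287 0.1273] psi 136.5 gap 49.6 F [ 0.4 -0.2 -0.1] 0.0 j6 -1.99
shift [ 219.7 -276.4  -33.7] turn [0.008 0.011 2.011] j6~ -0.41 rows 12
obj [0.4924 0.3228] ang 46.5 LxW 108.5 30.0 brass 137
short
obj [ 0.5469 -0.02  ] ang -68.7 LxW 65.0 23.5 brass 1084
obj [ 0.5264 -0.1141] ang -158.7 LxW 46.0 20.5 brass 2995
obj [ 0.5468 -0.0197] ang -68.7 LxW 64.5 23.5 brass 1073
obj [ 0.5264 -0.1141] ang -158.7 LxW 46.0 20.5 brass 2995
midA
obj [ 0.4392 -0.198 ] ang -110.6 LxW 88.5 27.0 brass 1209
obj [ 0.4391 -0.1982] ang -111.5 LxW 89.3 26.6 brass 1242
midB
obj [ 0.6209 -0.1903] ang -28.3 LxW 92.5 26.5 brass 1250
obj [ 0.6207 -0.1902] ang -28.3 LxW 92.1 26.4 brass 1248
```

Request:
jog_arm(moves=[[85,50,-60,-34,0,0,0.18],[85,90,-120,-34,0,0,0.36],[85,130,-180,-34,0,0,0.54],[85,170,-230,-34,0,0,0.72],[85,200,-260,-34,0,0,0.9],[85,220,-276,-34,0,0,1.08],[85,220,-276,-34,0,0,1.26],[85,220,-276,-34,0,0,1.44],[85,220,-276,-34,0,0,1.62],[85,220,-276,-34,0,0,1.8],[85,220,-276,-34,0,0,2.01],[85,220,-276,-34,0,0,2.01]])

```text
clock: 6.68
tool_pos: [0.5421, -0.0222, 0.1546]
tool_rot: [0.564, 0.826, -0.001, -0.002]
wrist_force: [0.1, 0.8, -0.4]
finger_gap: 0.085
finger_force: 0.0
```

Run:
```python
from h import *
st(); snap('wrist','w4'); find('w4',.547,-.021,-68.7,.022,half=.05); go(.547,-.0208,.004,21.3)
```

```text
6.67 [ 0.5421 -0.0222  0.1546] psi 21.4 gap 85.0 F [ 0.1  0.8 -0.4] 0.0 j6 -0.62
obj [ 0.5485 -0.0201] ang -68.7 LxW 68.5 21.5 brass 1462
shift [ -0.7   5.3 150.8] turn [-0.003 -0.002  0.002] j6~ -0.41 rows 4
```

Request:
jog_arm(moves=[[70,-1,6,60,0,0,0],[70,-1,6,120,0,0,0],[70,-1,6,150,0,0,0],[70,-1,6,150,0,0,0],[10,-1,6,150,0,0,0],[10,-1,6,150,0,0,0],[10,-1,6,150,0,0,0],[10,-1,6,150,0,0,0],[10,-1,6,150,0,0,0],[10,-1,6,90,0,0,0],[10,-1,6,60,0,0,0],[10,-1,6,60,0,0,0]])

```text
clock: 8.22
tool_pos: [0.5513, -0.0216, 0.0994]
tool_rot: [0.564, 0.826, 0.001, 0.003]
wrist_force: [-0.7, 0.6, -0.9]
finger_gap: 0.0203
finger_force: 69.2
```

Run:
```python
from h import *
st(); c=np.array([.4932,.3265,0]); a=np.radians(46.5); xv=np.array([np.cos(a),np.sin(a),0]); yv=np.array([-xv[1],xv[0],0])
m=c-xv*.011-yv*.1138; s=c-xv*.022-yv*.2265; print('mid',m,'short',s)
go(s[0],s[1],.095,136.5)
```

```text
8.22 [ 0.5513 -0.0216  0.0994] psi 21.3 gap 20.3 F [-0.7  0.6 -0.9] 69.2 j6 -0.61
mid [0.5681757  0.24018613 0.        ] short [0.64235349 0.15462945 0.        ]
shift [131.1 148.9   4.7] turn [-0.     0.008 -2.01 ] j6~ -2.15 rows 12
```

Request:
jog_arm(moves=[[10,20,20,4,0,0,-0.18],[10,40,45,4,0,0,-0.36],[10,60,70,4,0,0,-0.54],[10,80,95,4,0,0,-0.72],[10,100,120,4,0,0,-0.9],[10,120,140,4,0,0,-1.08],[10,131,149,4,0,0,-1.26],[10,131,149,4,0,0,-1.44],[10,131,149,4,0,0,-1.62],[10,131,149,4,0,0,-1.8],[10,131,149,4,0,0,-2.01],[10,131,149,4,0,0,-2.01]])

```text
clock: 9.72
tool_pos: [0.6395, 0.1549, 0.0911]
tool_rot: [-0.394, 0.919, 0.0, -0.001]
wrist_force: [0.4, 0.5, 0.3]
finger_gap: 0.0201
finger_force: 69.2
```

Run:
```python
from h import *
st(); go(.6423,.1546,.013,136.5); snap('wrist','w5')
```

```text
9.72 [0.6395 0.1549 0.0911] psi 136.4 gap 20.1 F [0.4 0.5 0.3] 69.2 j6 -2.31
shift [-1.8 -2.3 78.1] turn [ 0.001 -0.002 -0.001] j6~ -2.15 rows 3
```

View pics/w5.png

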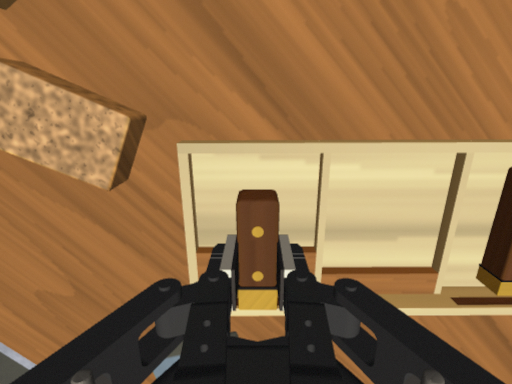

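The short handle is held square over its bay with brass towards the board. The front wall's inner edge is at v=154, the filler edge at v=247, the end wall's inner edge at u=192 and the divider at u=320.

Run:
```python
from h import *
a=np.radians(46.5); xv=np.array([np.cos(a),np.sin(a),0]); yv=np.array([-xv[1],xv[0],0])
c=np.array([.6423,.1546,0])
for n,u,v,z in(('front in',258,154,.017),('filler',215,247,.017),('end in',192,170,.017),('end out',182,160,.017),('div',319,170,.017),('tail top',258,191,.108),('brass end',258,308,.108)):
    p=px2w('w5',u,v,z)-c; print(n,(p@xv*1e3).round(1),(p@yv*1e3).round(1))
print((ctrl.get_state()['tool_pos']-c)@xv)
```

```text
front in -44.0 2.2
filler 37.6 -35.3
end in -31.3 -50.2
end out -39.3 -57.4
div -31.1 50.7
tail top -43.2 1.9
brass end 24.1 1.9
-0.001602224565833673
```

Request:
jog_arm(moves=[[10,-9,-2,40,0,0,0],[10,-9,-2,70,0,0,0],[10,-9,-2,79,0,0,0],[10,-9,-2,79,0,0,0],[10,-9,-2,79,0,0,0]])

```text
clock: 10.4
tool_pos: [0.6478, 0.16, 0.0142]
tool_rot: [-0.394, 0.919, 0.0, -0.0]
wrist_force: [-2.8, -0.4, 5.4]
finger_gap: 0.0201
finger_force: 70.0
```

Run:
```python
from h import *
st()
```

```text
10.4 [0.6478 0.16   0.0142] psi 136.4 gap 20.1 F [-2.8 -0.4  5.4] 70.0 j6 -2.31
```

Request:
jog_arm(moves=[[45,0,0,0,0,0,0],[45,0,0,0,0,0,0],[45,0,0,0,0,0,0],[45,0,0,-60,0,0,0],[45,0,0,-130,0,0,0],[45,0,0,-130,0,0,0]])

```text
clock: 11.15
tool_pos: [0.6519, 0.1605, 0.1489]
tool_rot: [-0.395, 0.919, -0.002, 0.005]
wrist_force: [-0.5, -0.9, 0.1]
finger_gap: 0.045
finger_force: 0.0
```

Run:
```python
from h import *
st(); snap('wrist','w6'); find('w6',.6423,.1546,46.5,.028,half=.05)
snap('top','top2'); find('top2',.6423,.1546,46.5,.028,half=.05)
find('top2',.62,-.1926,-27.9,.04); find('top2',.4395,-.2,-110.6,.024)
go(.62,-.190,.17,62.1)
```

```text
11.15 [0.6519 0.1605 0.1489] psi 136.5 gap 45.0 F [-0.5 -0.9  0.1] 0.0 j6 -2.31
obj [0.6461 0.1568] ang 46.5 LxW 67.5 21.5 brass 1469
obj [ 0.6214 -0.1905] ang -29.3 LxW 91.8 25.2 brass 1234
obj [ 0.439  -0.1983] ang -111.4 LxW 88.1 24.4 brass 1218
shift [ 273.7 -220.3  -25.3] turn [-0.     0.003  1.298] j6~ -1.38 rows 8
```

Run:
```python
from h import *
for u,v in((238,20),(282,33)): print(px2w('top0',236+u/4,145+v/4,.01))
```

```text
[ 0.68039788 -0.13418134  0.01      ]
[ 0.67164181 -0.16326819  0.01      ]
```

Request:
jog_arm(moves=[[52,50,-40,-25,0,0,0.17],[52,100,-80,-25,0,0,0.35],[52,145,-117,-25,0,0,0.53],[52,190,-153,-25,0,0,0.7],[52,230,-185,-25,0,0,0.88],[52,260,-209,-25,0,0,1.05],[52,274,-220,-25,0,0,1.2],[52,274,-220,-25,0,0,1.29],[52,274,-220,-25,0,0,1.29],[52,274,-220,-25,0,0,1.29]])

```text
clock: 12.5
tool_pos: [0.6182, -0.1894, 0.1668]
tool_rot: [0.236, 0.972, 0.0, -0.001]
wrist_force: [-0.0, -0.1, 0.2]
finger_gap: 0.0516
finger_force: 0.0
```

Run:
```python
from h import *
st(); snap('wrist','w7'); find('w7',.62,-.19,-28,.04,half=.06); go(.62,-.19,.022,61.8)
```

```text
12.5 [ 0.6182 -0.1894  0.1668] psi 62.7 gap 51.6 F [-0.  -0.1  0.2] 0.0 j6 -1.56
obj [ 0.6229 -0.1941] ang -28.0 LxW 90.0 25.5 brass 1676
shift [-1.900e+00  1.000e-01  1.452e+02] turn [-0.    -0.002  0.015] j6~ -1.38 rows 4
```

View pics/w7.png

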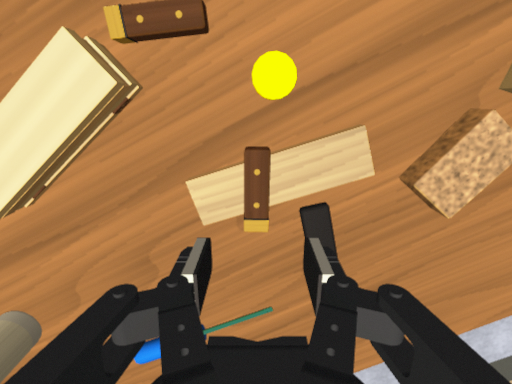

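The handle on the plank has its brass end at (257,231) and tail at (257,147). The knife sheath tip at (315,205) is about 2 cm clear of the right finger.

Request:
jog_arm(moves=[[52,-5,-1,60,0,0,0.015],[52,-5,-1,120,0,0,0.015],[52,-5,-1,145,0,0,0.015],[52,-5,-1,145,0,0,0.015],[12,-5,-1,145,0,0,0.015],[12,-5,-1,145,0,0,0.015],[12,-5,-1,145,0,0,0.015],[12,-5,-1,145,0,0,0.015]])

```text
clock: 13.55
tool_pos: [0.6244, -0.1938, 0.0255]
tool_rot: [0.244, 0.97, -0.0, 0.002]
wrist_force: [-0.3, -0.6, 6.6]
finger_gap: 0.0243
finger_force: 71.6
```

Request:
jog_arm(moves=[[12,0,0,-40,0,0,0],[12,0,0,-80,0,0,0],[12,0,0,-80,0,0,0]])

```text
clock: 13.92
tool_pos: [0.6254, -0.1945, 0.1074]
tool_rot: [0.244, 0.97, -0.001, 0.004]
wrist_force: [0.0, 0.8, -1.2]
finger_gap: 0.0243
finger_force: 70.8
```

Run:
```python
from h import *
a=np.radians(46.5); xv=np.array([np.cos(a),np.sin(a),0]); yv=np.array([-xv[1],xv[0],0])
st(); t=np.array([.5682,.2402,0])-yv*.021; print(t); go(t[0],t[1],.1,136.5)
```

```text
13.93 [ 0.6254 -0.1945  0.1074] psi 61.7 gap 24.3 F [ 0.   0.8 -1.2] 70.8 j6 -1.55
[0.58343286 0.22574455 0.        ]
shift [236.2 350.2   5.4] turn [-0.005  0.007 -1.305] j6~ -2.01 rows 8
```

Request:
jog_arm(moves=[[12,34,50,3,0,0,-0.16],[12,68,100,3,0,0,-0.32],[12,102,150,3,0,0,-0.48],[12,136,200,3,0,0,-0.64],[12,170,250,3,0,0,-0.8],[12,204,300,3,0,0,-0.98],[12,225,335,3,0,0,-1.15],[12,236,350,3,0,0,-1.305],[12,236,350,3,0,0,-1.305],[12,236,350,3,0,0,-1.305]])

```text
clock: 15.18
tool_pos: [0.5806, 0.2259, 0.0996]
tool_rot: [-0.393, 0.919, -0.0, -0.001]
wrist_force: [-0.8, -0.9, -0.2]
finger_gap: 0.0241
finger_force: 70.7
```

Run:
```python
from h import *
st(); go(.5834,.2257,.0155,136.5); snap('wrist','w8')
```

```text
15.18 [0.5806 0.2259 0.0996] psi 136.3 gap 24.1 F [-0.8 -0.9 -0.2] 70.7 j6 -2.19
shift [-2.  -2.2 84.1] turn [ 0.001 -0.002 -0.003] j6~ -2.01 rows 3
```

View pics/w8.png

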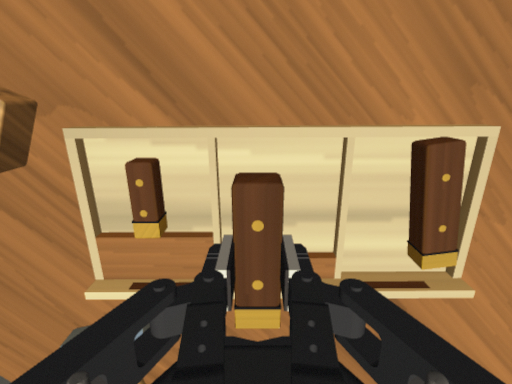

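The short and long handles lie flat in their bays, brass towards the board. The held mid has its tail at (257,173) and brass end at (257,327). I'll measure the fit.

Run:
```python
from h import *
a=np.radians(46.5); xv=np.array([np.cos(a),np.sin(a),0]); yv=np.array([-xv[1],xv[0],0])
c=np.array([.5682,.2402,0])
for n,u,v,z in(('front in',280,137,.017),('filler',320,254,.017),('div s',217,150,.017),('div l',342,150,.017),('tail top',257,173,.114),('brass',257,327,.114),('short filler',185,234,.017),('short brass',150,237,.028),('short tail',143,159,.028),('long tail',438,140,.032),('long brass',436,262,.032)):
    p=px2w('w8',u,v,z)-c; print(n,(p@xv*1e3).round(1),(p@yv*1e3).round(1))
find('w8',.6461,.1568,46.5,.028,half=.05); find('w8',.4932,.3265,46.5,.032,half=.07)
```

```text
front in -56.1 -1.3
filler 49.7 37.7
div s -45.9 -51.9
div l -45.6 49.0
tail top -51.4 -19.5
brass 39.4 -19.8
short filler 29.0 -84.0
short brass 26.3 -110.9
short tail -41.0 -108.0
long tail -55.4 115.2
long brass 48.9 134.4
obj [0.6429 0.1592] ang 46.5 LxW 68.0 29.0 brass 1491
obj [0.4924 0.3249] ang 46.5 LxW 136.5 99.0 brass 3000
```

Request:
jog_arm(moves=[[12,-5,0,40,0,0,0],[12,-5,0,70,0,0,0],[12,-5,0,84,0,0,0],[12,-5,0,84,0,0,0],[12,-5,0,84,0,0,0]])

```text
clock: 15.85
tool_pos: [0.5852, 0.2299, 0.0168]
tool_rot: [-0.394, 0.919, -0.0, 0.001]
wrist_force: [0.5, 1.4, -0.6]
finger_gap: 0.0242
finger_force: 72.6
```

Run:
```python
from h import *
st()
```

```text
15.85 [0.5852 0.2299 0.0168] psi 136.4 gap 24.2 F [ 0.5  1.4 -0.6] 72.6 j6 -2.18
```

Lower slowly a bit further, then release.

Request:
jog_arm(moves=[[12,0,0,1,0,0,0],[12,0,0,2,0,0,0],[12,0,0,2,0,0,0],[34,0,0,2,0,0,0],[34,0,0,2,0,0,0],[34,0,0,2,0,0,0],[34,0,0,-50,0,0,0],[34,0,0,-110,0,0,0],[34,0,0,-150,0,0,0],[34,0,0,-150,0,0,0]])

```text
clock: 17.1
tool_pos: [0.5871, 0.2311, 0.1705]
tool_rot: [-0.395, 0.919, -0.001, 0.004]
wrist_force: [0.2, -0.3, -0.0]
finger_gap: 0.034
finger_force: 0.0
```

Run:
```python
from h import *
st(); snap('top','top3'); find('top3',.5834,.2257,46.5,.030,half=.05);find('top3',.4395,-.2,-110.6,.024); go(.4395,-.199,.16,-21)
```

```text
17.1 [0.5871 0.2311 0.1705] psi 136.5 gap 34.0 F [ 0.2 -0.3 -0. ] 0.0 j6 -2.18
obj [0.5822 0.2296] ang 46.5 LxW 90.0 22.0 brass 1070
obj [ 0.439  -0.1984] ang -111.5 LxW 88.7 25.6 brass 1241
shift [ 412.  -190.1    7.2] turn [0.004 0.004 2.749] j6~ -0.06 rows 16
```

Request:
jog_arm(moves=[[60,45,-21,7,0,0,0.17],[60,90,-42,7,0,0,0.34],[60,135,-63,7,0,0,0.51],[60,180,-84,7,0,0,0.68],[60,225,-105,7,0,0,0.85],[60,270,-126,7,0,0,1.02],[60,315,-147,7,0,0,1.19],[60,350,-165,7,0,0,1.36],[60,385,-180,7,0,0,1.53],[60,412,-190,7,0,0,1.7],[60,412,-190,7,0,0,1.87],[60,412,-190,7,0,0,2.04]])

```text
clock: 18.65
tool_pos: [0.4371, -0.1989, 0.1576]
tool_rot: [0.579, 0.815, 0.0, -0.002]
wrist_force: [0.4, -0.1, -0.7]
finger_gap: 0.0603
finger_force: 0.0
```

Run:
```python
from h import *
st(); go(.4395,-.199,.16,-21)
```

```text
18.65 [ 0.4371 -0.1989  0.1576] psi 19.2 gap 60.3 F [ 0.4 -0.1 -0.7] 0.0 j6 -1.0
shift [-0.9  2.3 -2.4] turn [-0.004 -0.003  0.701] j6~ -0.06 rows 5
```

Request:
jog_arm(moves=[[60,0,2,0,0,0,0.18],[60,0,2,0,0,0,0.36],[60,0,2,0,0,0,0.54],[60,0,2,0,0,0,0.7],[60,0,2,0,0,0,0.7],[60,0,2,0,0,0,0.7]])

```text
clock: 19.4
tool_pos: [0.4399, -0.1981, 0.1585]
tool_rot: [0.821, 0.571, -0.0, -0.001]
wrist_force: [0.8, 0.5, -0.6]
finger_gap: 0.0601
finger_force: 0.0
```

Run:
```python
from h import *
st(); snap('wrist','w9'); find('w9',.4395,-.199,-111,.024,half=.06); go(.4395,-.199,.011,-21)
```

```text
19.4 [ 0.4399 -0.1981  0.1585] psi -20.4 gap 60.1 F [ 0.8  0.5 -0.6] 0.0 j6 -0.3
obj [ 0.4415 -0.2008] ang -111.0 LxW 89.0 25.0 brass 1652
shift [ -1.    0.  147.7] turn [-0.001 -0.     0.01 ] j6~ -0.06 rows 4
```

Request:
jog_arm(moves=[[60,2,1.5,60,0,0,0.01],[60,2,1.5,120,0,0,0.01],[60,2,1.5,147,0,0,0.01],[60,2,1.5,147,0,0,0.01],[12,2,1.5,147,0,0,0.01],[12,2,1.5,147,0,0,0.01],[12,2,1.5,147,0,0,0.01],[12,2,1.5,147,0,0,0.01],[12,2,1.5,147,0,0,0.01]])

```text
clock: 20.58
tool_pos: [0.4434, -0.1978, 0.0141]
tool_rot: [0.824, 0.566, 0.001, 0.002]
wrist_force: [-1.1, 0.4, 5.9]
finger_gap: 0.024
finger_force: 69.4
```

Request:
jog_arm(moves=[[12,0,0,-40,0,0,0],[12,0,0,-80,0,0,0],[12,0,0,-90,0,0,0],[12,0,0,-90,0,0,0]])

```text
clock: 21.08
tool_pos: [0.4428, -0.1974, 0.1032]
tool_rot: [0.825, 0.566, 0.0, 0.001]
wrist_force: [-0.3, 0.2, -0.2]
finger_gap: 0.024
finger_force: 69.1
```

Run:
```python
from h import *
a=np.radians(46.5); xv=np.array([np.cos(a),np.sin(a),0]); yv=np.array([-xv[1],xv[0],0])
st(); t=np.array([.5682,.2402,0])+yv*.024; print(t); go(t[0],t[1],.1,136.5)
```

```text
21.07 [ 0.4428 -0.1974  0.1032] psi -21.1 gap 24.0 F [-0.3  0.2 -0.2] 69.1 j6 -0.28
[0.55079102 0.25672051 0.        ]
shift [462.5 -62.6   2.7] turn [-0.     0.003 -2.75 ] j6~ -1.95 rows 16
```

Request:
jog_arm(moves=[[12,45,-6,0,0,0,-0.17],[12,90,-12,0,0,0,-0.34],[12,135,-18,0,0,0,-0.51],[12,180,-24,0,0,0,-0.68],[12,225,-30,0,0,0,-0.85],[12,270,-36,0,0,0,-1.02],[12,315,-42,0,0,0,-1.19],[12,355,-48,0,0,0,-1.36],[12,395,-54,0,0,0,-1.53],[12,430,-59,0,0,0,-1.7],[12,462,-63,0,0,0,-1.87],[12,462,-63,0,0,0,-2.04]])

```text
clock: 22.58
tool_pos: [0.5494, 0.2587, 0.1002]
tool_rot: [-0.055, 0.998, 0.0, -0.001]
wrist_force: [-0.4, -0.2, -1.0]
finger_gap: 0.0239
finger_force: 69.1
```

Run:
```python
from h import *
st(); go(.5508,.2567,.1,136.5)
```

```text
22.57 [0.5494 0.2587 0.1002] psi 96.3 gap 23.9 F [-0.4 -0.2 -1. ] 69.1 j6 -1.42
shift [-1.2 -2.2  0.2] turn [ 0.001 -0.002 -0.702] j6~ -1.95 rows 5
```

Request:
jog_arm(moves=[[12,-1,-2,0,0,0,-0.18],[12,-1,-2,0,0,0,-0.36],[12,-1,-2,0,0,0,-0.54],[12,-1,-2,0,0,0,-0.702],[12,-1,-2,0,0,0,-0.702],[12,-1,-2,0,0,0,-0.702]])

```text
clock: 23.32
tool_pos: [0.5505, 0.2545, 0.1012]
tool_rot: [-0.39, 0.921, 0.0, -0.001]
wrist_force: [0.4, -0.4, -0.2]
finger_gap: 0.0238
finger_force: 69.1
```

Run:
```python
from h import *
st(); go(.5508,.2567,.021,136.5); snap('wrist','w10')
```

```text
23.32 [0.5505 0.2545 0.1012] psi 135.9 gap 23.8 F [ 0.4 -0.4 -0.2] 69.1 j6 -2.12
shift [-1.9  1.3 80.2] turn [ 0.001 -0.002 -0.011] j6~ -1.95 rows 3
```

View pics/w10.png

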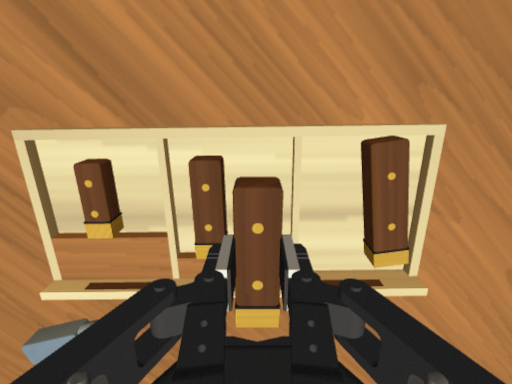

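Three handles are in place. The fourth is held with its tail at (257,178) and brass end at (257,326). I'll measure it.

Run:
```python
from h import *
a=np.radians(46.5); xv=np.array([np.cos(a),np.sin(a),0]); yv=np.array([-xv[1],xv[0],0])
c=np.array([.5682,.2402,0])
for n,u,v,z in(('front in',280,137,.017),('div l',296,180,.017),('div s',166,150,.017),('tail',257,178,.111),('tail e',257,187,.111),('brass',257,326,.111),('neigh R',224,165,.03),('tcp',0,0,0)):
    p=(px2w('w10',u,v,z) if u else ctrl.get_state()['tool_pos'])-c; print(n,(p@xv*1e3).round(1),(p@yv*1e3).round(1))
```

```text
front in -55.7 40.8
div l -19.8 54.8
div s -46.3 -51.6
tail -47.7 22.3
tail e -43.0 22.3
brass 43.2 21.3
neigh R -36.3 -3.5
tcp -1.6 22.6
```

Request:
jog_arm(moves=[[12,-1,4,40,0,0,-0.011],[12,-1,4,65,0,0,-0.011],[12,-1,4,78,0,0,-0.011],[12,-1,4,80,0,0,-0.011],[12,-1,4,82,0,0,-0.011],[12,-1,4,82,0,0,-0.011]])

```text
clock: 24.12
tool_pos: [0.5496, 0.2584, 0.0212]
tool_rot: [-0.396, 0.918, -0.0, 0.001]
wrist_force: [0.6, 1.2, -0.4]
finger_gap: 0.0239
finger_force: 69.1
```

Run:
```python
from h import *
st()
```

```text
24.12 [0.5496 0.2584 0.0212] psi 136.6 gap 23.9 F [ 0.6  1.2 -0.4] 69.1 j6 -2.13
```

Request:
jog_arm(moves=[[12,0,0,1,0,0,0],[12,0,0,2,0,0,0],[12,0,0,2,0,0,0]])

```text
clock: 24.5
tool_pos: [0.5495, 0.2583, 0.0201]
tool_rot: [-0.396, 0.918, -0.0, 0.001]
wrist_force: [-0.4, -0.7, 7.7]
finger_gap: 0.0237
finger_force: 70.0
```

Request:
jog_arm(moves=[[29,0,0,0,0,0,0],[29,0,0,0,0,0,0],[29,0,0,-20,0,0,0],[29,0,0,-60,0,0,0],[29,0,0,-120,0,0,0],[29,0,0,-160,0,0,0],[29,0,0,-160,0,0,0]])

```text
clock: 25.38
tool_pos: [0.5517, 0.259, 0.1837]
tool_rot: [-0.396, 0.918, -0.001, 0.005]
wrist_force: [-0.1, 0.4, 0.1]
finger_gap: 0.0291
finger_force: 0.0
```

Run:
```python
from h import *
st(); snap('wrist','w11'); go(.625,-.168,.2,-9.3)
```

```text
25.38 [0.5517 0.259  0.1837] psi 136.7 gap 29.1 F [-0.1  0.4  0.1] 0.0 j6 -2.13
shift [ 258.6 -347.4  -19. ] turn [0.004 0.005 2.547] j6~ -0.1 rows 15
```

View pics/w11.png

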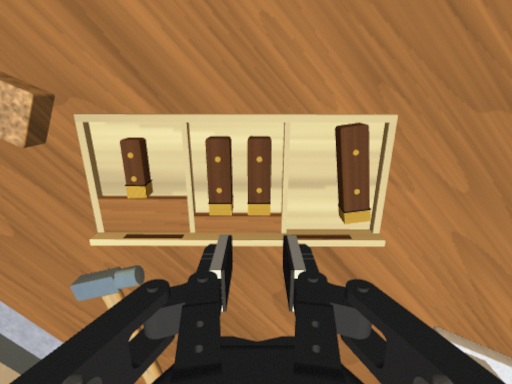

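All four handles lie flat in their bays, brass ends towards the back board: short brass at (138,191), mids at (220,210) and (259,210), long at (355,215). Next is the plank. I'll grip it about 28 mm off centre to clear the sheath tip.

Request:
jog_arm(moves=[[75,30,-35,-19,0,0,0.17],[75,55,-70,-19,0,0,0.34],[75,80,-105,-19,0,0,0.51],[75,105,-140,-19,0,0,0.68],[75,130,-175,-19,0,0,0.85],[75,155,-210,-19,0,0,1.02],[75,180,-245,-19,0,0,1.19],[75,205,-280,-19,0,0,1.36],[75,230,-315,-19,0,0,1.53],[75,259,-347,-19,0,0,1.7],[75,259,-347,-19,0,0,1.87],[75,259,-347,-19,0,0,2.04]])

```text
clock: 26.92
tool_pos: [0.6221, -0.1689, 0.1953]
tool_rot: [0.578, 0.816, -0.0, -0.002]
wrist_force: [-0.2, 0.8, -0.5]
finger_gap: 0.0751
finger_force: 0.0
```

Run:
```python
from h import *
st(); go(.6205,-.1956,.2,-9.3)
```

```text
26.93 [ 0.6221 -0.1689  0.1953] psi 19.3 gap 75.1 F [-0.2  0.8 -0.5] 0.0 j6 -0.78
shift [-24.7 -10.4  -4.7] turn [-0.004 -0.002  0.5  ] j6~ -0.14 rows 4
```

Request:
jog_arm(moves=[[66,-25,-10,-5,0,0,0.17],[66,-25,-10,-5,0,0,0.34],[66,-25,-10,-5,0,0,0.5],[66,-25,-10,-5,0,0,0.5],[66,-25,-10,-5,0,0,0.5]])

```text
clock: 27.55
tool_pos: [0.622, -0.195, 0.2014]
tool_rot: [0.759, 0.651, -0.0, -0.001]
wrist_force: [-0.7, -1.4, -0.5]
finger_gap: 0.066
finger_force: 0.0
```

Run:
```python
from h import *
st(); snap('wrist','w12');
```

```text
27.55 [ 0.622  -0.195   0.2014] psi -8.7 gap 66.0 F [-0.7 -1.4 -0.5] 0.0 j6 -0.32
```

View pics/w12.png

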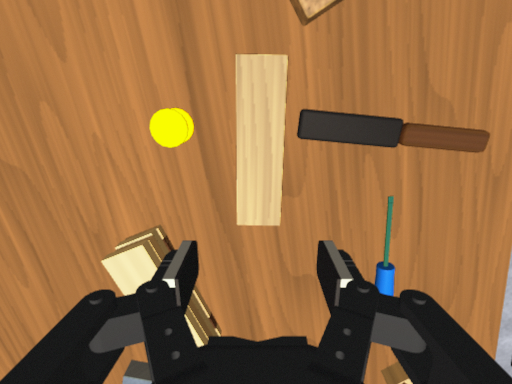

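The plank corners are (236,55), (288,55), (281,225) and (237,225). The sheath tip is at (299,128).

Run:
```python
from h import *
P=[px2w('w12',u,v,.016) for u,v in((236,55),(288,55),(281,225),(237,225))]
print(np.mean(P,0),[np.linalg.norm(P[i]-P[i-1]).round(4) for i in range(4)])
for i,j in((0,3),(1,2)):
    d=P[i]-P[j]; print(np.degrees(np.arctan2(d[1],d[0])))
for u,v in((299,110),(299,141)): print(px2w('w12',u,v,.011))
p=np.mean(P,0); a=np.radians(80.3); q=p-.028*np.array([np.cos(a),np.sin(a),0]); print(q); go(q[0],q[1],.004,-9.7); print(w2px('w12',q))
```

```text
[ 0.62950847 -0.16924064  0.016     ] [np.float64(0.1977), np.float64(0.0552), np.float64(0.1977), np.float64(0.0565)]
80.25170117384927
80.63857246767125
[ 0.67950225 -0.13373525  0.011     ]
[ 0.67579885 -0.16870155  0.011     ]
[ 0.62479077 -0.19684034  0.016     ]
shift [ -1.5   3.1 197.6] turn [-0.001 -0.     0.016] j6~ -0.14 rows 5
[259.88566444 171.3210096 ]
```

Request:
jog_arm(moves=[[70,-1,2,60,0,0,0.012],[70,-1,2,120,0,0,0.012],[70,-1,2,170,0,0,0.012],[70,-1,2,190,0,0,0.012],[70,-1,2,198,0,0,0.012],[70,-1,2,201,0,0,0.012],[70,-1,2,201,0,0,0.012]])

```text
clock: 28.48
tool_pos: [0.6256, -0.1971, 0.0031]
tool_rot: [0.764, 0.646, 0.001, 0.001]
wrist_force: [0.6, -0.4, 0.4]
finger_gap: 0.0699
finger_force: 0.0
```

Request:
jog_arm(moves=[[45,0,0,0,0,0,0],[45,0,0,0,0,0,0],[45,0,0,0,0,0,0],[45,0,0,0,0,0,0],[45,0,0,0,0,0,0]], newtons=80)

```text
clock: 29.1
tool_pos: [0.6255, -0.1971, 0.0036]
tool_rot: [0.764, 0.646, 0.001, 0.001]
wrist_force: [-0.8, 1.2, 5.3]
finger_gap: 0.0535
finger_force: 84.7
```

Run:
```python
from h import *
st(); snap('side','s2')
```

```text
29.1 [ 0.6255 -0.1971  0.0036] psi -9.6 gap 53.5 F [-0.8  1.2  5.3] 84.7 j6 -0.31
```

Request:
jog_arm(moves=[[45,0,0,-20,0,0,0],[45,0,0,-50,0,0,0],[45,0,0,-90,0,0,0],[45,0,0,-140,0,0,0],[45,0,0,-140,0,0,0]])

```text
clock: 29.78
tool_pos: [0.6276, -0.1981, 0.1475]
tool_rot: [0.764, 0.646, 0.002, 0.005]
wrist_force: [0.3, 0.0, -2.0]
finger_gap: 0.0535
finger_force: 84.6
```

Run:
```python
from h import *
st(); a=np.radians(104); q=np.array([.475,-.3555])-.028*np.array([np.cos(a),np.sin(a)]); print(q); go(q[0],q[1],.16,14)
```

```text
29.77 [ 0.6276 -0.1981  0.1475] psi -9.6 gap 53.5 F [ 0.3  0.  -2. ] 84.6 j6 -0.31
[ 0.48177381 -0.38266828]
shift [-206.3 -113.   -13. ] turn [ 0.01   0.006 -0.411] j6~ -0.92 rows 5
```

Request:
jog_arm(moves=[[45,-35,-19,-13,0,0,-0.07],[45,-75,-41,-13,0,0,-0.15],[45,-115,-63,-13,0,0,-0.23],[45,-155,-85,-13,0,0,-0.31],[45,-190,-104,-13,0,0,-0.38],[45,-206,-113,-13,0,0,-0.411],[45,-206,-113,-13,0,0,-0.411],[45,-206,-113,-13,0,0,-0.411]])

```text
clock: 30.78
tool_pos: [0.4787, -0.3798, 0.1539]
tool_rot: [0.616, 0.788, 0.0, -0.001]
wrist_force: [0.4, -0.1, -2.2]
finger_gap: 0.0537
finger_force: 84.6
```

Run:
```python
from h import *
st(); snap('wrist','w13',scale=1); snap('top','t13'); snap('side','s13')
w=np.load('pics/w13.npz')['c'];t=np.load('pics/t13.npz')['c'];s=np.load('pics/s13.npz')['c']; s0=np.load('pics/side0.npz')['c']
o=np.zeros((600,800,3),np.uint8)
o[:300,:400]=cv2.resize(w,(400,300)); o[:300,400:]=cv2.resize(t[175:265,320:440],(400,300),interpolation=cv2.INTER_CUBIC)
o[300:,:400]=cv2.resize(s[60:180,260:420],(400,300),interpolation=cv2.INTER_CUBIC); o[300:,400:]=cv2.resize(s0[105:180,290:390],(400,300),interpolation=cv2.INTER_CUBIC)
cv2.imwrite('pics/mix.png',o)
```

```text
30.77 [ 0.4787 -0.3798  0.1539] psi 14.0 gap 53.7 F [ 0.4 -0.1 -2.2] 84.6 j6 -1.1
```

View pics/mix.png

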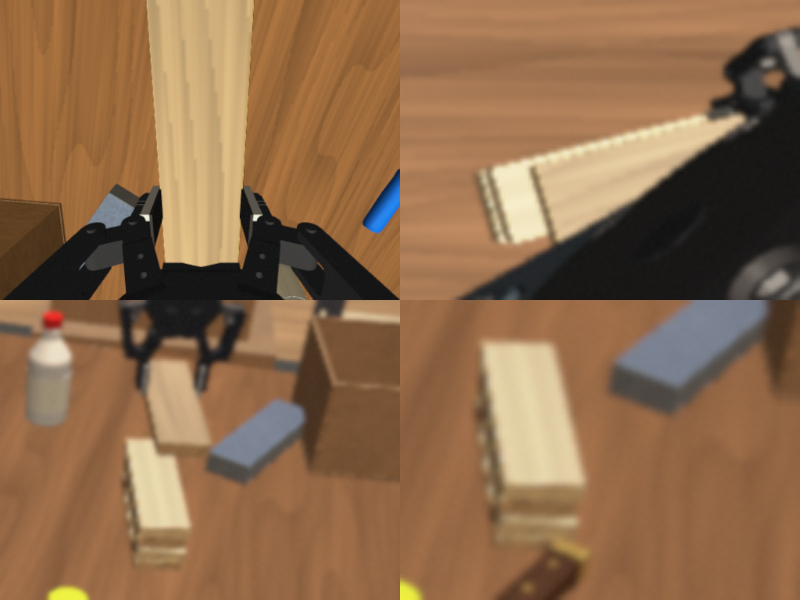

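In the mixed panel, bottom right, the pile top corners in the first side view are (497,487), (584,485), (481,343) and (553,343). Top right, the held plank's end edge runs (535,166) to (555,240). I'll triangulate.

```bash
cat > tri.py <<'E'
from h import *
def P(f): d=np.load(f'pics/{f}.npz'); return d['K']@d['T'][:3]
S=[(497,487),(584,485),(481,343),(553,343)]; T=[(447,322),(472,410),(755,243),(783,331)]
s=np.array([(290+(u-400)/4,105+(v-300)/4) for u,v in S]).T; t=np.array([(236+u/4,145+v/4) for u,v in T]).T
X=cv2.triangulatePoints(P('side0'),P('top0'),s,t); X=(X[:3]/X[3]).T; print(X.round(4))
E
python3 - <<'E'
from tri import *
T13=lambda u,v,z: px2w('t13',320+(u-400)/3.3333,175+v/3.3333,z)
zt=.1539-.0036+.016
a,b=T13(535,166,zt),T13(555,240,zt); print('plank end',a,b,np.linalg.norm(a-b))
e=(a+b)/2; an=np.radians(104); pd=np.array([np.cos(an),np.sin(an)]); print('mid',e,'centre',e[:2]-.1*pd, 'along from tcp', (e[:2]-[.4787,-.3798])@pd)
# wrist: panel scale .78125
W=lambda u,v: px2w('w13',u/.78125,v/.78125,zt)
for v in(20,100,150):
    l,r=W({20:148,100:154,150:158}[v],v),W({20:254,100:250,150:247}[v],v); print(v,l,r,np.linalg.norm(l-r))
l1,l2=W(158,150),W(148,20);d=l2-l1;print(np.degrees(np.arctan2(d[1],d[0])))
l1,l2=W(247,150),W(254,20);d=l2-l1;print(np.degrees(np.arctan2(d[1],d[0])))
E
```

```text
[[ 0.4804 -0.2537  0.0495]
 [ 0.4241 -0.2645  0.0563]
 [ 0.5264 -0.4464  0.0544]
 [ 0.4715 -0.4574  0.0582]]
plank end [ 0.47113277 -0.24774429  0.1663    ] [ 0.42443937 -0.25812928  0.1663    ] 0.04783431107491774
mid [ 0.44778607 -0.25293678  0.1663    ] centre [ 0.47197826 -0.34996636] along from tcp 0.13057359176849345
20 [ 0.42523142 -0.28096473  0.1663    ] [ 0.47896978 -0.26759824  0.1663    ] 0.055375758894812534
100 [ 0.43545076 -0.32054567  0.1663    ] [ 0.48961682 -0.30707898  0.1663    ] 0.055814992026899594
150 [ 0.44325062 -0.35013015  0.1663    ] [ 0.49728144 -0.33670171  0.1663    ] 0.05567452337696887
104.60229794941132
104.84164045761835
```

Run:
```python
from h import *
go(.4821,-.3843,.078,13.7)
```

```text
shift [-5.2  1.6 76.2] turn [-0.    -0.001  0.006] j6~ -0.91 rows 3
```

Request:
jog_arm(moves=[[45,-5,1.6,20,0,0,0],[45,-5,1.6,45,0,0,0],[45,-5,1.6,65,0,0,0],[45,-5,1.6,75,0,0,0],[45,-5,1.6,75,0,0,0],[45,-5,1.6,75,0,0,0]])

```text
clock: 31.68
tool_pos: [0.4819, -0.3858, 0.0797]
tool_rot: [0.616, 0.788, -0.0, 0.001]
wrist_force: [-0.8, -0.1, -1.4]
finger_gap: 0.0537
finger_force: 84.6
```

Run:
```python
from h import *
st(); go(.4821,-.3843,.065,13.8); snap('side','s14'); snap('wrist','w14'); snap('top','t14')
```

```text
31.68 [ 0.4819 -0.3858  0.0797] psi 14.0 gap 53.7 F [-0.8 -0.1 -1.4] 84.6 j6 -1.1
shift [ 1.4  0.5 14.7] turn [0.001 0.001 0.003] j6~ -0.91 rows 2
```

Request:
jog_arm(moves=[[45,1.4,0.5,4,0,0,0],[45,1.4,0.5,8,0,0,0],[45,1.4,0.5,12,0,0,0],[45,1.4,0.5,15,0,0,0],[45,1.4,0.5,15,0,0,0]])

```text
clock: 32.45
tool_pos: [0.4814, -0.3837, 0.0639]
tool_rot: [0.616, 0.788, 0.0, -0.0]
wrist_force: [-0.4, -0.3, -1.0]
finger_gap: 0.0536
finger_force: 84.6
```

Request:
jog_arm(moves=[[45,0,0,1,0,0,0],[45,0,0,2,0,0,0],[45,0,0,2,0,0,0]])

```text
clock: 32.83
tool_pos: [0.4817, -0.3841, 0.0628]
tool_rot: [0.616, 0.788, -0.0, 0.0]
wrist_force: [-0.5, 0.1, 1.3]
finger_gap: 0.0533
finger_force: 84.9
```

Request:
jog_arm(moves=[[45,0,0,1,0,0,0],[45,0,0,2,0,0,0],[45,0,0,2,0,0,0]])

```text
clock: 33.2
tool_pos: [0.4817, -0.3841, 0.0627]
tool_rot: [0.616, 0.788, -0.0, 0.001]
wrist_force: [-3.2, 2.5, 12.4]
finger_gap: 0.0536
finger_force: 86.2
```

It touched at TCP z=0.0627 with 12 N. I'll check alignment before letting go.

Run:
```python
from h import *
st(); snap('wrist','w15'); snap('top','t15'); snap('side','s15')
w=np.load('pics/w15.npz')['c'];t=np.load('pics/t15.npz')['c'];s=np.load('pics/s15.npz')['c']
o=np.zeros((600,800,3),np.uint8)
o[:300,:400]=cv2.resize(w[:384],(400,300)); o[:300,400:]=cv2.resize(t[185:260,330:430],(400,300),interpolation=cv2.INTER_CUBIC)
o[300:,:400]=cv2.resize(s[105:180,290:390],(400,300),interpolation=cv2.INTER_CUBIC)
o[300:,400:]=cv2.resize(w[0:150,150:350],(400,300),interpolation=cv2.INTER_CUBIC)
cv2.imwrite('pics/mix2.png',o)
```

```text
33.2 [ 0.4817 -0.3841  0.0627] psi 14.0 gap 53.6 F [-3.2  2.5 12.4] 86.2 j6 -1.1
```

View pics/mix2.png

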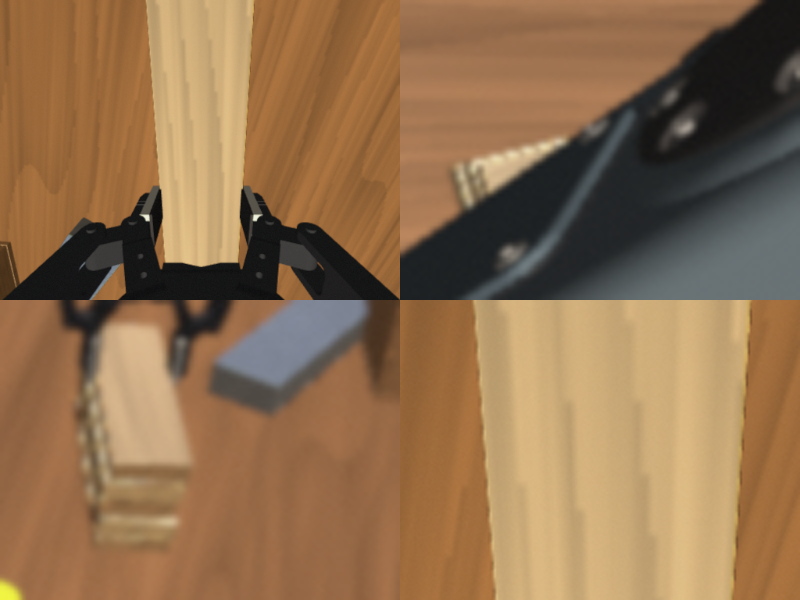

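Run:
```python
from tri import *
for c,h in(((.475,-.3557),.055),((.4747,-.3539),.059)):
    a=np.radians(104); x=np.array([np.cos(a),np.sin(a)]); y=np.array([-x[1],x[0]])
    for z in (h,h+.016):
        for sx,sy in((1,-1),(1,1),(-1,-1),(-1,1)):
            p=[*(np.array(c)+.1*sx*x+.028*sy*y),z]; u,v=w2px('s15',p); U,V=w2px('t15',p); print(round(z,3),sx,sy,'side panel',round((u-290)*4),round((v-105)*4+300),'top',round((U-330)*4+400),round((V-185)*4))
```

```text
[[ 0.4804 -0.2537  0.0495]
 [ 0.4241 -0.2645  0.0563]
 [ 0.5264 -0.4464  0.0544]
 [ 0.4715 -0.4574  0.0582]]
0.055 1 -1 side panel 104 483 top 471 161
0.055 1 1 side panel 184 486 top 497 251
0.055 -1 -1 side panel 81 343 top 779 83
0.055 -1 1 side panel 152 345 top 808 171
0.071 1 -1 side panel 107 464 top 478 159
0.071 1 1 side panel 188 467 top 505 251
0.071 -1 -1 side panel 83 324 top 792 80
0.071 -1 1 side panel 155 327 top 821 169
0.059 1 -1 side panel 105 480 top 470 161
0.059 1 1 side panel 185 483 top 496 252
0.059 -1 -1 side panel 82 339 top 779 83
0.059 -1 1 side panel 153 342 top 808 171
0.075 1 -1 side panel 108 460 top 477 159
0.075 1 1 side panel 189 463 top 504 251
0.075 -1 -1 side panel 84 321 top 792 79
0.075 -1 1 side panel 156 324 top 822 169
```

The plank edges agree with the ideal pose to about 2 mm: side (107,468) and (190,465), top corner about (479,162). I'll let go and back off.

Request:
jog_arm(moves=[[45,0,0,-1,0,0,0],[70,0,0,-1,0,0,0],[70,0,0,-1,0,0,0],[70,0,0,-1,0,0,0],[70,0,0,-1,0,0,0],[70,0,0,-20,0,0,0],[70,0,0,-60,0,0,0],[70,0,0,-120,0,0,0],[70,0,0,-170,0,0,0],[70,0,0,-170,0,0,0]])

```text
clock: 34.6
tool_pos: [0.4839, -0.3863, 0.2371]
tool_rot: [0.616, 0.788, -0.001, 0.006]
wrist_force: [-0.5, 0.1, 0.6]
finger_gap: 0.0702
finger_force: 0.0
```

Run:
```python
from h import *
st(); go(.45,0.0,.35,60)
```

```text
34.6 [ 0.4839 -0.3863  0.2371] psi 14.0 gap 70.2 F [-0.5  0.1  0.6] 0.0 j6 -1.1
shift [ 381.7   61.2 -117. ] turn [ 0.001  0.013 -0.803] j6~ -1.05 rows 8
```

Request:
jog_arm(moves=[[70,50,8,-60,0,0,0],[70,100,16,-100,0,0,0],[70,150,24,-100,0,0,0],[70,200,32,-100,0,0,0],[70,250,40,-100,0,0,0],[70,300,48,-100,0,0,0],[70,350,56,-100,0,0,0],[70,380,60,-100,0,0,0],[70,380,60,-100,0,0,0]])

```text
clock: 35.72
tool_pos: [0.4467, 0.0013, 0.33]
tool_rot: [0.614, 0.789, -0.0, -0.001]
wrist_force: [0.7, -0.2, -0.5]
finger_gap: 0.0699
finger_force: 0.0
```

Run:
```python
from h import *
st(); snap('top','t16')
def light(f,z,c):
    im,M=rect(f,c[0],c[1],np.radians(104),z,.13); hsv=cv2.cvtColor(im,cv2.COLOR_BGR2HSV)
    hh,s,v=[hsv[...,i].astype(int) for i in range(3)]
    m=((v>165)&(s<130)).astype(np.uint8); m=cv2.morphologyEx(m,cv2.MORPH_OPEN,np.ones((15,15)))
    cs,_=cv2.findContours(m,cv2.RETR_EXTERNAL,cv2.CHAIN_APPROX_NONE); r=cv2.minAreaRect(max(cs,key=cv2.contourArea))
    print(f,z,(M@[*r[0],1])[:2].round(4),np.array(r[1])*.5,r[2])
light('top0',.059,(.475,-.355)); light('t16',.075,(.475,-.355))
find('t16',.6429,.157,46.5,.028,half=.04); find('t16',.5834,.2257,46.5,.03,half=.05); find('t16',.4932,.3265,46.5,.032,half=.07)
d=np.load('pics/t16.npz')['c'].astype(int)-np.load('pics/top0.npz')['c']; m=(abs(d).sum(2)>60).astype(np.uint8)
k,l,s,c=cv2.connectedComponentsWithStats(m); print([ (s[i].tolist()) for i in range(1,k) if s[i,4]>25])
```

```text
35.73 [0.4467 0.0013 0.33  ] psi 14.2 gap 69.9 F [ 0.7 -0.2 -0.5] 0.0 j6 -0.5
top0 0.059 [ 0.4759 -0.3543] [ 60.20131683 203.28704834] 89.63737487792969
t16 0.075 [ 0.4802 -0.3678] [ 73.83398438 233.77592468] 87.04541778564453
obj [0.5558 0.2588] ang 46.5 LxW 83.0 14.5 brass 667
obj [0.5914 0.2392] ang 46.5 LxW 63.5 22.0 brass 1061
obj [0.4716 0.3273] ang 54.8 LxW 113.5 29.3 brass 1206
[[84, 151, 264, 233, 29021], [348, 206, 89, 43, 1383], [90, 211, 44, 36, 664], [175, 255, 12, 19, 121]]
```

The plank mask was poor, but the long handle now reads as turned (54.8°) and shifted about 2 cm, so it was knocked after I placed it. I'll check that with the wrist view and mend it.

Run:
```python
from h import *
find('w11',.485,.33,50,.032,half=.08); find('t16',.485,.33,50,.032,half=.08); find('top2',.485,.33,50,.032,half=.08)
go(.475,.328,.2,141)
```

```text
obj [0.5331 0.3701] ang 136.8 LxW 91.0 13.1 brass 328
obj [0.4734 0.3293] ang 54.2 LxW 112.1 40.3 brass 1967
obj [0.472  0.3281] ang 54.6 LxW 111.4 29.2 brass 1203
shift [311.4 106.9 130. ] turn [-1.000e-03 -1.000e-03 -2.215e+00] j6~ -1.86 rows 13
```

Request:
jog_arm(moves=[[70,25,9,0,0,0,-0.18],[70,50,18,0,0,0,-0.36],[70,75,27,20,0,0,-0.54],[70,100,36,40,0,0,-0.72],[70,130,45,60,0,0,-0.9],[70,160,55,80,0,0,-1.08],[70,190,65,100,0,0,-1.26],[70,220,75,115,0,0,-1.44],[70,250,86,130,0,0,-1.62],[70,280,97,130,0,0,-1.8],[70,311,107,130,0,0,-1.98],[70,311,107,130,0,0,-2.15]])

```text
clock: 37.28
tool_pos: [0.4781, 0.3278, 0.1997]
tool_rot: [-0.403, 0.915, -0.0, 0.0]
wrist_force: [-0.2, 0.3, 0.2]
finger_gap: 0.0703
finger_force: 0.0
```

Request:
jog_arm(moves=[[70,0,0,0,0,0,-0.06],[70,0,0,0,0,0,-0.06],[70,0,0,0,0,0,-0.06]])

```text
clock: 37.65
tool_pos: [0.4773, 0.3262, 0.2001]
tool_rot: [-0.426, 0.905, -0.0, -0.0]
wrist_force: [0.2, -1.0, -0.2]
finger_gap: 0.07
finger_force: 0.0
```

Run:
```python
from h import *
st(); snap('wrist','w17'); snap('top','t17')
find('w17',.475,.328,51,.032,half=.08,save='f17')
def corners(f):
    c=np.load(f'pics/{f}.npz')['c']; hsv=cv2.cvtColor(c,cv2.COLOR_BGR2HSV); h,s,v=[hsv[...,i].astype(int) for i in range(3)]
    m=((v<112)&(s>70)&(h<20))|((h>18)&(h<32)&(s>140)&(v>120)); return m,hsv
m,hsv=corners('w17'); u,v=w2px('w17',(.475,.328,.032)).astype(int); print(u,v)
c=np.load('pics/w17.npz')['c']
for r in range(90,260,10): print(r,''.join('D' if (hsv[r,x,2]<112) else ('B' if (hsv[r,x,1]>150 and 18<hsv[r,x,0]<32) else ('w' if hsv[r,x,2]>190 else '.')) for x in range(180,360,3)))
```

```text
37.65 [0.4773 0.3262 0.2001] psi 140.5 gap 70.0 F [ 0.2 -1.  -0.2] 0.0 j6 -2.05
obj [0.5294 0.3756] ang 136.4 LxW 99.6 14.9 brass 807
obj [0.473  0.3301] ang 54.3 LxW 110.7 30.0 brass 1900
260 175
90 ............................................................
100 ............................................................
110 ............................................................
120 wwwwwwwwwwwwwwwwwwwwwwwwwwwwwwwwwwwwwwwwww..................
130 wwwwwwww.wwwwwwwwwwwwwwDDDDDDDD.wwwwww.ww...................
140 DD.wwwww.wwwwwwwwwwwwwwDDDDDDDDDwwwwww.ww...................
150 DD.wwwww.wwwwwwwwwwwwwwD.DD.DDDDwwwwwwwww...................
160 DDDwwwww.wwwwwwwwwwwwww..DD.DDDDwwwww.ww....................
170 DDDwwwwwwwwwwwwwwwwwwwwwDDDDDDDDwwwww.ww....................
180 DDDwwwww.wwwwwwwwwwwwwwwD.DDDDDD.wwwwww.....................
190 DDDwwwwwwwwwwwwwwwwwwwwwD.DBBDDD.www.ww.....................
200 BBDwwwwwwwwwwwwwwwwwwwww..DDDDDDDwwwwww.........w...........
210 ......wwwwwwwwwwwwwwwwwwwBBBBBBBBwwwww......................
220 ......wwwwwwwwwwwwwwwwwwwBBwwwwwwww.ww......................
230 .........DDDDDDDDD.................www......................
240 ............wwwwwwwwwwwwwwwwwwwwwwwwww......................
250 .DDDD...........................................DDD.........
```

The long handle lies flat but skewed 8° and close to the end and front walls. I'll regrip it shallowly and set it straight.

Run:
```python
from h import *
go(.4735,.3298,.0195,144.3)
```

```text
shift [ -0.3   4.9 180.7] turn [-0.    -0.    -0.066] j6~ -1.91 rows 4
```

Request:
jog_arm(moves=[[52,0,5,60,0,0,-0.066],[52,0,5,120,0,0,-0.066],[52,0,5,165,0,0,-0.066],[52,0,5,180,0,0,-0.066],[52,0,5,180,0,0,-0.066],[20,0,5,180,0,0,-0.066],[20,0,5,180,0,0,-0.066],[20,0,5,180,0,0,-0.066],[20,0,5,180,0,0,-0.066],[20,0,5,180,0,0,-0.066]], newtons=70)

```text
clock: 39.0
tool_pos: [0.4744, 0.3308, 0.0227]
tool_rot: [-0.457, 0.889, -0.0, 0.002]
wrist_force: [-0.3, -0.2, 5.9]
finger_gap: 0.028
finger_force: 70.4
```

Request:
jog_arm(moves=[[20,0,0,-30,0,0,0],[20,0,0,-50,0,0,0],[20,0,0,-50,0,0,0]])

```text
clock: 39.38
tool_pos: [0.4742, 0.3309, 0.0725]
tool_rot: [-0.457, 0.889, -0.0, 0.002]
wrist_force: [-0.7, 0.4, -1.0]
finger_gap: 0.0277
finger_force: 70.2
```

Run:
```python
from h import *
st(); go(.4940,.3270,.0715,136.5)
```

```text
39.38 [0.4742 0.3309 0.0725] psi 144.4 gap 27.7 F [-0.7  0.4 -1. ] 70.2 j6 -2.1
shift [ -8.4 -18.3   1.1] turn [-0.002  0.004  0.138] j6~ -1.8 rows 2
```

Request:
jog_arm(moves=[[20,-9,-18,0,0,0,0.138],[20,-9,-18,0,0,0,0.138],[20,-9,-18,0,0,0,0.138],[20,-9,-18,30,0,0,0.138],[20,-9,-18,46,0,0,0.138],[20,-9,-18,50,0,0,0.138],[20,-9,-18,50,0,0,0.138],[20,-9,-18,51,0,0,0.138],[20,-9,-18,51,0,0,0.138]])

```text
clock: 40.5
tool_pos: [0.4909, 0.3266, 0.0214]
tool_rot: [-0.395, 0.919, -0.0, -0.002]
wrist_force: [-4.9, -3.1, 16.2]
finger_gap: 0.0278
finger_force: 76.1
```

Run:
```python
from h import *
st()
```

```text
40.5 [0.4909 0.3266 0.0214] psi 136.6 gap 27.8 F [-4.9 -3.1 16.2] 76.1 j6 -1.99
```

Request:
jog_arm(moves=[[20,0,0,-1,0,0,0],[42,0,0,-1,0,0,0],[42,0,0,-1,0,0,0],[42,0,0,-1,0,0,0],[42,0,0,-50,0,0,0],[42,0,0,-110,0,0,0],[42,0,0,-170,0,0,0],[42,0,0,-220,0,0,0],[42,0,0,-220,0,0,0]])

```text
clock: 41.62
tool_pos: [0.4955, 0.3283, 0.2441]
tool_rot: [-0.395, 0.919, -0.0, 0.005]
wrist_force: [-0.1, -0.0, -0.5]
finger_gap: 0.0419
finger_force: 0.0
```

Run:
```python
from h import *
st(); snap('wrist','w18'); snap('top','t18')
for f in('w18','t18'):
    print(f); find(f,.4932,.3265,46.5,.032,half=.055); find(f,.5598,.2485,46.5,.03,half=.06); find(f,.6429,.157,46.5,.028,half=.05)
# plank in t18: compare with plank colour; project ideal corners and sample edges
im,M=rect('t18',.475,-.355,np.radians(104),.075,.13); hsv=cv2.cvtColor(im,cv2.COLOR_BGR2HSV); print(im.shape)
n=im.shape[0]//2
print('along',[(i-n)//2 for i in range(0,2*n,16)]); print(hsv[n,::16,1].tolist()); print(hsv[n,::16,2].tolist())
print('across', [(n-i)/2 for i in range(n-90,n+90,6)]); print(hsv[n-90:n+90:6,n,1].tolist(),hsv[n-90:n+90:6,n,2].tolist())
```

```text
41.62 [0.4955 0.3283 0.2441] psi 136.5 gap 41.9 F [-0.1 -0.  -0.5] 0.0 j6 -1.98
w18
obj [0.4925 0.3268] ang 46.5 LxW 109.5 29.5 brass 1955
obj [0.5506 0.2613] ang 46.5 LxW 88.0 29.0 brass 1836
obj [0.5818 0.2317] ang 46.5 LxW 88.0 32.0 brass 1813
obj [0.6421 0.1619] ang 46.5 LxW 66.0 33.0 brass 1607
t18
obj [0.492  0.3252] ang 46.5 LxW 106.5 30.0 brass 1247
obj [0.5503 0.2589] ang 46.5 LxW 90.0 23.0 brass 1064
obj [0.582  0.2295] ang 46.5 LxW 90.0 22.5 brass 1072
obj [0.6436 0.1588] ang 45.9 LxW 67.6 17.9 brass 902
(520, 520, 3)
along [-130, -122, -114, -106, -98, -90, -82, -74, -66, -58, -50, -42, -34, -26, -18, -10, -2, 6, 14, 22, 30, 38, 46, 54, 62, 70, 78, 86, 94, 102, 110, 118, 126]
[127, 127, 128, 127, 95, 81, 83, 83, 83, 83, 82, 83, 83, 82, 83, 82, 82, 82, 83, 83, 82, 82, 81, 83, 81, 83, 83, 82, 82, 89, 86, 107, 128]
[148, 151, 153, 154, 191, 210, 210, 210, 210, 209, 208, 207, 206, 205, 204, 203, 202, 201, 200, 199, 198, 196, 194, 193, 192, 191, 191, 193, 196, 141, 125, 110, 159]
across [45.0, 42.0, 39.0, 36.0, 33.0, 30.0, 27.0, 24.0, 21.0, 18.0, 15.0, 12.0, 9.0, 6.0, 3.0, 0.0, -3.0, -6.0, -9.0, -12.0, -15.0, -18.0, -21.0, -24.0, -27.0, -30.0, -33.0, -36.0, -39.0, -42.0]
[128, 128, 128, 128, 122, 95, 81, 83, 83, 83, 83, 82, 82, 82, 83, 82, 82, 82, 82, 82, 82, 82, 82, 80, 74, 100, 123, 127, 127, 128] [160, 160, 163, 161, 159, 178, 201, 206, 203, 207, 211, 203, 198, 198, 203, 202, 195, 189, 190, 202, 211, 206, 205, 204, 206, 173, 156, 153, 156, 161]
```

All handles are straight and in their bays. Last, a numeric check of the plank against the pile.

Run:
```python
from h import *
def light(f,z):
    im,M=rect(f,.475,-.355,np.radians(104),z,.13); hsv=cv2.cvtColor(im,cv2.COLOR_BGR2HSV)
    m=((hsv[...,1]<105)&(hsv[...,2]>165)).astype(np.uint8); m=cv2.morphologyEx(m,cv2.MORPH_OPEN,np.ones((31,31)))
    cs,_=cv2.findContours(m,cv2.RETR_EXTERNAL,cv2.CHAIN_APPROX_NONE); r=cv2.minAreaRect(max(cs,key=cv2.contourArea))
    p=(M@[*r[0],1])[:2]; print(f,z,p.round(4),np.array(r[1])*.5,r[2])
light('top0',.055);light('top0',.059); light('t18',.075)
```

```text
top0 0.055 [ 0.4758 -0.3553] [ 58.49999237 201.99996948] 90.0
top0 0.059 [ 0.4754 -0.3534] [200.99996948  58.49999237] 0.0
t18 0.075 [ 0.4745 -0.3549] [198.78790283  60.12297821] 0.2893701493740082
```

```bash
python3 -c "
from rig import ctrl
print(ctrl.job_done())"
```

```text
the job is handed in; nothing more can be done
None
```

The job is handed in at about 42 s: all four handles present (one long, two mid, one short) lie flat in their compartments with brass towards the back board. The long one was knocked askew after placing, so I reset it. The plank was lowered until felt and let go on the pile, within about 2 mm and 0.3° of square.

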